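# Turn the glue-gun heat up four clicks

### The job

The glue gun is running too cool: with a fingertip, push the orange fin of the heat dial on the grey controller clockwise (seen from above) by exactly four clicks from where it stands, without running past the fourth. Let the dial rest there, then press the green button all the way in to take over the setting, and let it go. Push gently and do not pinch the fin, and leave the jar, wood offcut and tape roll around the controller where they are.

Things in the scene. Friction and masses are not known exactly. Their poses are not given: they have to be found in the camera images.
- controller: grey bench heat controller with a metal top plate, fixed, 200 x 160 x 60 mm. Origin: centre of its underside, on the bench; +x to its far side, +y to its left, z up; turned by up to 25 degrees. On its top (60 mm up): a black round dial, 96 mm across, 12 mm thick, axis at (30, 0) mm; a green push button at (-66, -25) mm; a small orange lamp (no control)
- dial_axis (a point): point on the dial's axis at the height of the upper face of its black skirt (72 mm above the bench); axes as the controller's. A metal hub 32 mm across stands 2 mm higher. Eight marks round the dial, 30 degrees apart and growing longer, are the settings: 0 lies 105 degrees counter-clockwise of the controller's +x, 7 (the last of two red ones) 105 degrees clockwise
- fin_tip (a point): point on top of the dial's orange fin near its outer end, 42 mm from the dial axis, 97 mm above the bench; it turns with the dial. The fin is an upright radial wing, 10 mm thick, from 16 to 46 mm from the axis and 25 mm above the skirt; it is the dial's pointer
- heat_dial (a joint): dial angle, rad, growing clockwise from above; setting n rests at n x 0.5236 (30 degrees), n = 0 to 7, stops just beyond. It starts resting at a setting 0 to 3. A sprung click stop holds it: about 4 N at the middle of the fin moves it out of a rest, the resistance fades to nothing half way, then it snaps ahead by itself into the next rest
- set_button (a joint): travel of the green push button, m: 0 released, 0.006 fully pressed; sprung, about 5 N at full travel
- set_button_top (a point): centre of the top face of the green push button, 28 mm across, 82 mm above the bench; it is pressed straight down
- red_jar: small jar with a red lid, left of the controller, loose, 58 mm across, 60 mm high; bystander
- offcut: light wood offcut, right of the controller, loose, 36 x 90 x 36 mm; bystander
- tape_roll: blue roll of tape lying flat, open, just behind the controller, loose, 108 mm across, 48 mm high; bystander (a second roll farther back, with a disc on it, is fixed scenery)

How it is judged:
On the way, in this order (a step that is already met when the one before it is completed fails the run):
1. the dial rests four clicks clockwise of where it started, the button not yet pressed (distance of fin_tip from where it was at the start of the episode between 0.0704 and 0.0749 m and value of joint heat_dial above 1.9 rad and value of joint set_button below 0.002 m), for 0.3 s.
2. the green button is pressed in, the dial still at that setting (value of joint set_button above 0.0045 m and distance of fin_tip from where it was at the start of the episode between 0.0704 and 0.0749 m), for 0.05 s.
At the end, for the whole second after the job is handed in: the dial rests in the fourth click clockwise from its start (120 degrees, within 6), and the button is up again (under 1.5 mm), after having been pressed at least 4.5 of its 6 mm with the dial so set (distance of fin_tip from where it was at the start of the episode between 0.0704 and 0.0749 m and value of joint heat_dial above 1.9 rad and value of joint set_button below 0.0015 m and velocity of joint heat_dial between -0.1 and 0.1 rad/s); the robot touches nothing.
It fails at once if the dial is turned on past the fourth click (more than 18 degrees beyond it) (distance of fin_tip from where it was at the start of the episode above 0.0783 m).
It fails at once if the dial is pinched or pushed with more than 25 N (contact force between the fingers and heat_dial above 25 N).
It fails at once if the jar, offcut or tape roll is lifted or shifted by more than 15 mm (distance of any of red_jar, offcut, tape_roll from where it was at the start of the episode above 0.015 m).
It also fails if it takes over 61 s, if anything falls off the work surface, if the arm or the gripper's body presses on something with over 40 N, if the wrist force passes 120 N, or if a joint passes its speed limit or range.

### The arm

A 7-joint arm with a two-finger parallel gripper is mounted at the origin on a cart in front of the work surface, level with it; the furniture and walls round the work are solid. World frame = base frame: x ahead of the robot, y to its left, z up, the work surface at z = 0. Lengths are in m, angles in rad, forces in N, time in s.
With the tool pointing down it reaches from about 0.35 to 0.9 m from the base axis. Payload 19.9 kg.
Tool frame: the origin (TCP) lies on the centre line of the jaws, within the pads' length; the fingertips stand 19 mm ahead of it and the grasp point (between the pads) is the TCP; z points along the fingers, y is the line along which they close (so a half turn about z gives the same grasp; the last joint's range is limited). The gripper opens to 94 mm and grips with 3 to 60 N. Pads are 16 mm wide; open, the fingers measure 119 mm over their backs; the gripper's body (75 mm by 177 mm) begins 78 mm behind the grasp point.
Start: joints at [-0.042, 0.417, -0.01, 1.614, 0.005, 1.111, -0.053], TCP at [0.625, 0, 0.224] pointing down, gripper open.
Joint ranges: [-2.81, 2.81], [-0.39, 2.02], [-1.27, 1.25], [0.06, 2.57], [-1.19, 4.33], [0.19, 2], [-2.82, 2.82]. Speed limits (rad/s): [1.89, 1.89, 2.39, 2.39, 3.01, 3.01, 3.01].

### API

Orientations are given as [roll, pitch, yaw] about the fixed x, y, z axes, in that order (R = Rz(yaw) Ry(pitch) Rx(roll)).
In Python, from station import manip gives the robot as it stands.
- The arm moves only by the tool arm_command, never from a script. Its argument "steps" is one flat list of numbers, 6 for each row, row after row: the shift along the world's x, y, z in mm, then the turn, a rotation vector about the world's x, y, z in rad. In form: [dx, dy, dz, ax, ay, az, dx, dy, dz, ax, ay, az, ...]. A call has 1 to 8 rows; each row is the pose to reach, as a shift and turn from the pose commanded when the call began; what a row does not reach only later rows make up. A row lasts 1/8 s, in which the tool goes at most 62.5 mm and 10.7 degrees, less where a joint would pass 70% of its speed; a pose out of reach is approached as far as the arm can. A call with a gripper value outside its range is refused whole. "jaw" is the finger opening in mm, from 0 to 94, set as the call begins (left out, the last holds). The fingers move at their own pace and stop on an object; the grip force is fixed at half the most. Time passes only in rows, so rows that repeat a pose let the fingers close. It gives the time, the measured TCP pose, the force, the opening and the grip force at its end, in the units of the state.
- manip.get_obs(): the state, without advancing time (a new reading comes with each control period).
- manip.capture(name): name is "scene" or "side" or "wrist"; returns the picture (384x512x3 uint8, blue, green, red); there is no depth.
- manip.calibration(name): a dict with "K" (3x3 intrinsics, pixels), "extrinsics" (4x4, takes a point from world to camera coordinates); the wrist camera has in their place "mount" (4x4, takes a point from camera to tool coordinates, whose origin is the TCP and whose axes are the flange's). Camera axes: x right, y down, z forward; pixel columns grow to the right and rows downward; lengths in m; the calibration is good to about 2 mm. A picture is of the moment at which its call begins: read the wrist's pose just before it. calibration takes no time and is no camera call.
- manip.hand_in(): hands the job in; it is judged then, once.
The state is a dict: "t": time; "qpos": joint angles; "joint_vel": joint speeds; "joint_efforts": joint torques, N m; "tool_pos": TCP position; "eef_rot": TCP orientation; "ft_force": force on the tool from outside, world axes, zero at the start; "moment": the same for the moment, N m; "gripper_width": finger opening in m; "grip_force": force on a finger pad.
Only numpy, scipy, OpenCV 4.12 (cv2) and the standard library are available. Lean on these libraries where they do the work, as an engineer would, in place of code of your own. Each camera call takes 0.05 s, during which the arm holds its last target. There are 200 camera calls.

## Working session

There is one attempt and no reset: what is moved stays moved. The work goes in short steps, Python scripts to look and compute and a tool call to move; the robot and the scene stay as the last step left them, time stands still between calls to the robot, and variables do not carry over. Pictures are saved under pics/ and viewed, at most 10 in all, crops included, and the job is handed in when it is done.

Besides the shell and the picture viewer there is one more tool, called after "Call:" as a command line: name --argument value ..., lists and objects as JSON in quotes. arm_command: Moves the arm, as the interface text tells. Its arguments: {"type":"object","properties":{"steps":{"type":"array","items":{"type":"number"}},"jaw":{"type":"number"}},"required":["steps"]}

```bash
mkdir -p pics
python3 - <<'E'
from station import manip
import cv2
for n in("scene","side","wrist"):
    cv2.imwrite(f"pics/{n}0.png",manip.capture(n))
    c=manip.calibration(n);print(n,c)
print(manip.get_obs())
E
```

```text
scene {'K': array([[410.39722744,   0.        , 256.49676911],
       [  0.        , 410.39722744, 194.47437287],
       [  0.        ,   0.        ,   1.        ]]), 'extrinsics': array([[-0.85780042, -0.51393127, -0.00728544,  0.42142949],
       [-0.23100989,  0.39816226, -0.88775066,  0.28401646],
       [ 0.45914362, -0.75982989, -0.46026697,  0.57466696],
       [ 0.        ,  0.        ,  0.        ,  1.        ]])}
side {'K': array([[426.67716239,   0.        , 255.19131716],
       [  0.        , 426.67716239, 189.39919322],
       [  0.        ,   0.        ,   1.        ]]), 'extrinsics': array([[ 0.93129243, -0.36350846, -0.02357976, -0.60342985],
       [-0.16519667, -0.36376102, -0.91672677,  0.1362728 ],
       [ 0.32466054,  0.85763601, -0.39881827,  0.86076141],
       [ 0.        ,  0.        ,  0.        ,  1.        ]])}
wrist {'K': array([[298.68648669,   0.        , 258.20172146],
       [  0.        , 298.68648669, 190.45084754],
       [  0.        ,   0.        ,   1.        ]]), 'mount': array([[-3.38446242e-04, -9.68877029e-01, -2.47542294e-01,
         7.2
[... 311 characters left out ...]
 0.41784439, -0.01032021,  1.6140302 ,  0.00469216,
        1.1106915 , -0.05299068]), 'joint_vel': array([ 4.54397631e-04, -2.33829757e-03,  1.43436227e-04, -9.14572375e-04,
        2.79139206e-04,  3.60136473e-04, -2.92340658e-05]), 'joint_efforts': array([ 7.99236568e-04, -8.51532197e+01,  6.39362633e-01, -4.26137459e+01,
       -4.88919730e-02,  1.71691604e-02,  1.51774425e-04]), 'tool_pos': array([6.24728977e-01, 1.69503477e-05, 2.23966592e-01]), 'eef_rot': array([-3.14064543e+00,  6.46916717e-05,  1.57084441e+00]), 'ft_force': array([-0.28446976,  0.13809953, -0.14549128]), 'moment': array([ 0.01038373,  0.04664203, -0.05223505]), 'grip_force': 0.0, 'gripper_width': 0.0938053059191486}
```

View pics/scene0.png

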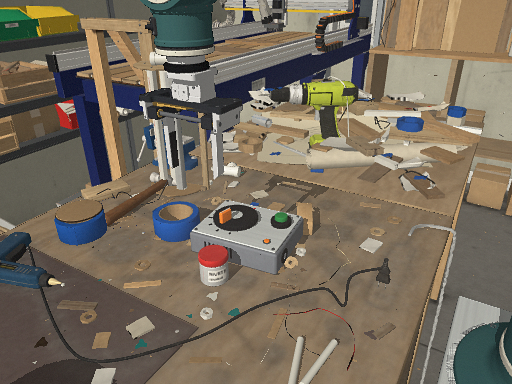

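View pics/wrist0.png

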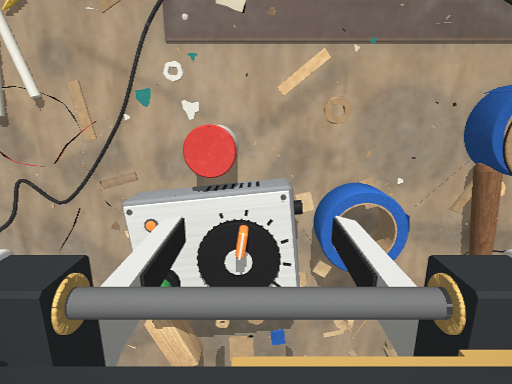

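Wrist view: the dial hub is near (239,262), with the fin tip near (244,228) pointing left of the controller. The jar lid is at (210,151), the tape roll at (362,225), and the button is partly hidden near (168,280). I'll crop both views for accurate pixels.

Run:
```python
import cv2,numpy as np
a=cv2.imread("pics/wrist0.png")[170:310,110:310]
b=cv2.imread("pics/scene0.png")[190:280,180:330]
cv2.imwrite("pics/wc.png",cv2.resize(a,None,fx=4,fy=4,interpolation=cv2.INTER_CUBIC))
cv2.imwrite("pics/sc.png",cv2.resize(b,None,fx=5,fy=5,interpolation=cv2.INTER_CUBIC))
```

```text
(no output)
```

View pics/wc.png

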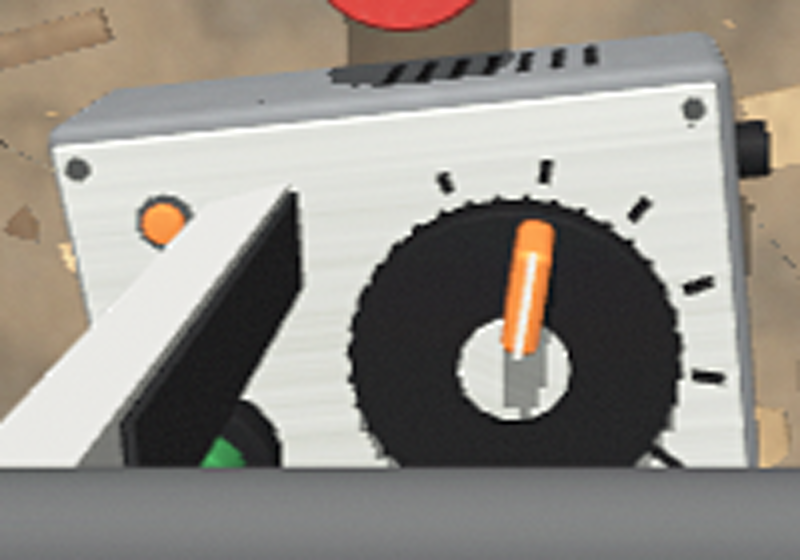

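View pics/sc.png

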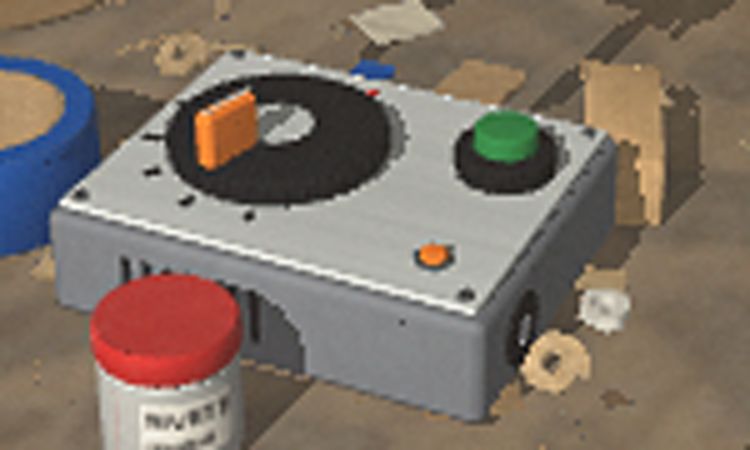

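```bash
cat > h.py <<'E'
import numpy as np
from station import manip
from scipy.spatial.transform import Rotation as R
def proj(n,P,tp=None,er=None):
    c=manip.calibration(n)
    if n=="wrist":
        T=np.eye(4);T[:3,:3]=R.from_euler("xyz",er).as_matrix();T[:3,3]=tp
        E=np.linalg.inv(T@c["mount"])
    else:E=c["extrinsics"]
    q=np.asarray(P)@E[:3,:3].T+E[:3,3]
    q=q@c["K"].T
    return q[:,:2]/q[:,2:]
def toworld(P,p):
    return np.c_[R.from_euler("z",p[2]).apply(np.asarray(P,float))+[p[0],p[1],0]]
E
python3 - <<'E'
from h import *
from scipy.optimize import least_squares
o=manip.get_obs();tp,er=o["tool_pos"],o["eef_rot"]
W=np.array([[514,370],[77,170],[693,108],[537,235]])/4+[110,170]
S=np.array([[286,124],[507,127],[82,194],[466,295],[237,53],[588,132],[205,133]])/5+[180,190]
def pts(p):
    a,b,f=p[3:6]
    ft=[.03+.045*np.cos(f),.045*np.sin(f),.097]
    w=[[.03,0,.074],[-a,b,.06],[a,b,.06],ft]
    s=[[.03,0,.074],[-.066,-.025,.082],[a,b,.06],[-a,b,.06],[a,-b,.06],[-a,-b,.06],ft]
    return w,s
def res(p):
    w,s=pts(p)
    return np.r_[(proj("wrist",toworld(w,p),tp,er)-W)[:3].ravel(),(proj("scene",toworld(s,p))-S)[:6].ravel()]
r=least_squares(res,[.6,.05,.1,.09,.07,1.3])
p=r.x;print(p[:5],np.degrees(p[2]));print(np.round(r.fun.reshape(-1,2),1).tolist())
def fin(f):
    q=r.x.copy();q[5]=f;w,s=pts(q)
    return (proj("wrist",toworld(w,q),tp,er)-W)[3]
for n in range(4):print(n,fin(np.radians(105-30*n)))
A=toworld([[.03,0,.072]],p)[0];B=toworld([[-.066,-.025,.082]],p)[0];print("dial",A,"button",B)
for n in range(8):print(n,np.degrees(p[2])+105-30*n)
# jar lid & tape in wrist: back-project at heights
c=manip.calibration("wrist");T=np.eye(4);T[:3,:3]=R.from_euler("xyz",er).as_matrix();T[:3,3]=tp;M=T@c["mount"]
for nm,u,v,z in(("jar",210,151,.06),("tape",362,223,.048)):
    d=M[:3,:3]@np.linalg.solve(c["K"],[u,v,1]);print(nm,M[:3,3]+d*(z-M[2,3])/d[2])
E
```

```text
[ 0.57120225 -0.09654305  0.09826614  0.08826412  0.06876747] 5.630235338331634
[[-1.1, 1.0], [-0.7, -0.1], [-0.8, 0.8], [-2.2, -0.8], [-0.9, -0.6], [-1.2, 0.1], [-0.7, 0.3], [-0.4, 0.1], [-0.3, 0.0]]
0 [-24.43925422   8.53057908]
1 [-2.08412326  6.4787744 ]
2 [18.41484686 15.08240885]
3 [31.19168949 31.64658752]
dial [ 0.60105752 -0.09359981  0.072     ] button [ 0.50797335 -0.12789757  0.082     ]
0 110.63023533833163
1 80.63023533833163
2 50.63023533833163
3 20.63023533833163
4 -9.36976466166837
5 -39.36976466166837
6 -69.36976466166837
7 -99.36976466166837
jar [0.57262388 0.03330066 0.06      ]
tape [ 0.74903542 -0.05413327  0.048     ]
```

The fit gives the dial at (0.601, -0.094), controller yaw 5.6° and the fin at setting 1 (80.6° world). The target is setting 5 (-39.4°). I'll close the fingers and move above the counter-clockwise side of the fin.

Call:
arm_command --steps '[-15,-20,-20,0,0,0.03,-30,-40,-45,0,0,0.06,-44,-61,-74,0,0,0.087,-44,-61,-74,0,0,0.087,-44,-61,-74,0,0,0.087,-44,-61,-74,0,0,0.087,-44,-61,-74,0,0,0.087,-44,-61,-74,0,0,0.087]' --jaw 0

```text
t: 1.15
tool_pos: [0.5812, -0.0607, 0.1507]
eef_rot: [3.141, 0.0, 1.658]
ft_force: [-0.6, 0.9, 0.2]
gripper_width: 0.0178
grip_force: 0.0
```

Run:
```python
from h import *
import cv2
o=manip.get_obs();print(o["tool_pos"],o["eef_rot"],o["gripper_width"],o["ft_force"])
a=manip.capture("side");b=manip.capture("wrist");c=manip.capture("scene")
x=lambda i,r,c,f:cv2.resize(i[r:r+150,c:c+200],None,fx=f,fy=f,interpolation=cv2.INTER_CUBIC)
P=[[.601,-.0936,.072]]
def crop(i,n):
    u,v=proj(n,P,o["tool_pos"],o["eef_rot"])[0].astype(int);print(n,u,v)
    return x(i,min(max(v-90,0),234),min(max(u-100,0),312),2)
v=[crop(a,"side"),crop(b,"wrist"),crop(c,"scene"),np.zeros((300,400,3),np.uint8)]
cv2.imwrite("pics/m1.png",np.vstack([np.hstack(v[:2]),np.hstack(v[2:])]))
```

```text
[ 0.58118879 -0.06071974  0.15065145] [3.14130138e+00 6.21514448e-05 1.65815651e+00] 0.017756859144866084 [-0.56484664  0.92635785  0.23589099]
side 250 191
wrist 277 241
scene 235 214
```

View pics/m1.png

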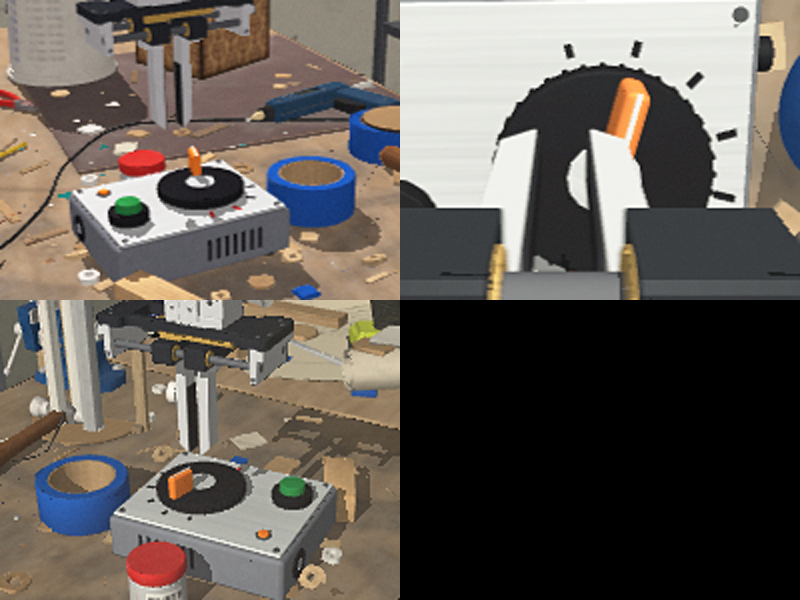

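The side, wrist and scene views all show the fin at mark 1, with the fingers on its counter-clockwise side and still closing. I'll finish closing, descend and compute the arc.

Call:
arm_command --steps '[0,0,0,0,0,0,0,0,0,0,0,0,0,0,0,0,0,0,0,0,-10,0,0,0,0,0,-25,0,0,0,0,0,-40,0,0,0,0,0,-52,0,0,0,0,0,-52,0,0,0]'

```text
t: 2.3
tool_pos: [0.5804, -0.0609, 0.0972]
eef_rot: [-3.14, -0.0, 1.658]
ft_force: [-0.2, 0.2, 0.2]
gripper_width: 0.0007
grip_force: 0.0
```

Run:
```python
from h import *
o=manip.get_obs();print(o["tool_pos"],o["eef_rot"],o["gripper_width"],o["ft_force"],o["t"])
A=np.array([.601,-.0936])
def c(ph):
    t=np.radians(ph);u=np.array([np.cos(t),np.sin(t)]);n=np.array([-u[1],u[0]])
    return (A+.034*u+.0175*n)*1e3
p0=np.array([580.7,-61])
prev,ph0=p0,95
for k,(a,b) in enumerate([(95,71),(71,47),(47,23),(23,-1),(-1,-25)]):
    print(a,b)
    for ph in np.linspace(a,b,9)[1:]:
        d=c(ph)-prev;print(ph,np.round(d,1),round(np.radians(ph-ph0),3))
    prev,ph0=c(b),b
```

```text
[ 0.58039561 -0.06094706  0.09721664] [-3.13966711e+00 -2.39937324e-04  1.65784451e+00] 0.0006880753642793133 [-0.23836118  0.18849345  0.20925722] 2.3
95 71
92.0 [1.6 0.8] -0.052
89.0 [3.4 1.7] -0.105
86.0 [5.2 2.5] -0.157
83.0 [7.1 3.3] -0.209
80.0 [9.  3.9] -0.262
77.0 [10.9  4.5] -0.314
74.0 [12.8  4.9] -0.367
71.0 [14.8  5.2] -0.419
71 47
68.0 [2.  0.2] -0.052
65.0 [4.  0.4] -0.105
62.0 [6.  0.4] -0.157
59.0 [8.  0.3] -0.209
56.0 [10.   0.1] -0.262
53.0 [12.  -0.2] -0.314
50.0 [13.9 -0.6] -0.367
47.0 [15.9 -1. ] -0.419
47 23
44.0 [ 1.9 -0.6] -0.052
41.0 [ 3.8 -1.3] -0.105
38.0 [ 5.6 -2.1] -0.157
35.0 [ 7.4 -3. ] -0.209
32.0 [ 9.2 -3.9] -0.262
29.0 [10.9 -5. ] -0.314
26.0 [12.5 -6.2] -0.367
23.0 [14.1 -7.4] -0.419
23 -1
20.0 [ 1.5 -1.3] -0.052
17.0 [ 2.9 -2.7] -0.105
14.0 [ 4.3 -4.2] -0.157
11.0 [ 5.6 -5.7] -0.209
8.0 [ 6.8 -7.3] -0.262
5.0 [ 7.9 -9. ] -0.314
2.0 [  8.9 -10.7] -0.367
-1.0 [  9.8 -12.5] -0.419
-1 -25
-4.0 [ 0.8 -1.8] -0.052
-7.0 [ 1.6 -3.7] -0.105
-10.0 [ 2.2 -5.6] -0.157
-13.0 [ 2.8 -7.5] -0.209
-16.0 [ 3.2 -9.5] -0.262
-19.0 [  3.5 -11.4] -0.314
-22.0 [  3.8 -13.4] -0.367
-25.0 [  3.9 -15.4] -0.419
```

Call:
arm_command --steps '[1.6,0.8,0,0,0,-0.052,3.4,1.7,0,0,0,-0.105,5.2,2.5,0,0,0,-0.157,7.1,3.3,0,0,0,-0.209,9,3.9,0,0,0,-0.262,10.9,4.5,0,0,0,-0.314,12.8,4.9,0,0,0,-0.367,14.8,5.2,0,0,0,-0.419]'

```text
t: 3.3
tool_pos: [0.5959, -0.0557, 0.0988]
eef_rot: [3.142, -0.0, 1.237]
ft_force: [-2.0, 1.2, 1.0]
gripper_width: 0.0001
grip_force: 0.8
```

Call:
arm_command --steps '[2,0.2,0,0,0,-0.052,4,0.4,0,0,0,-0.105,6,0.4,0,0,0,-0.157,8,0.3,0,0,0,-0.209,10,0.1,0,0,0,-0.262,12,-0.2,0,0,0,-0.314,13.9,-0.6,0,0,0,-0.367,15.9,-1,0,0,0,-0.419]'

```text
t: 4.3
tool_pos: [0.6114, -0.0564, 0.0988]
eef_rot: [-3.141, 0.0, 0.818]
ft_force: [-6.3, 2.9, 4.1]
gripper_width: 0.0007
grip_force: 3.3
```

```bash
cat >> h.py <<'E'
import cv2
def look(f):
    o=manip.get_obs();v=[]
    for n in("side","wrist","scene"):
        i=manip.capture(n);u,w=proj(n,[[.601,-.0936,.072]],o["tool_pos"],o["eef_rot"])[0].astype(int)
        r,c=min(max(w-80,0),234),min(max(u-100,0),312)
        v.append(cv2.resize(i[r:r+150,c:c+200],None,fx=2,fy=2,interpolation=cv2.INTER_CUBIC))
    v.append(v[0]*0);cv2.imwrite(f,np.vstack([np.hstack(v[:2]),np.hstack(v[2:])]))
    print(o["tool_pos"],o["ft_force"],o["t"])
E
python3 -c "
from h import *
look('pics/m2.png')"
```

```text
[ 0.61143093 -0.05641884  0.09875188] [-6.29237172  2.9439813   4.10835996] 4.3
```

View pics/m2.png

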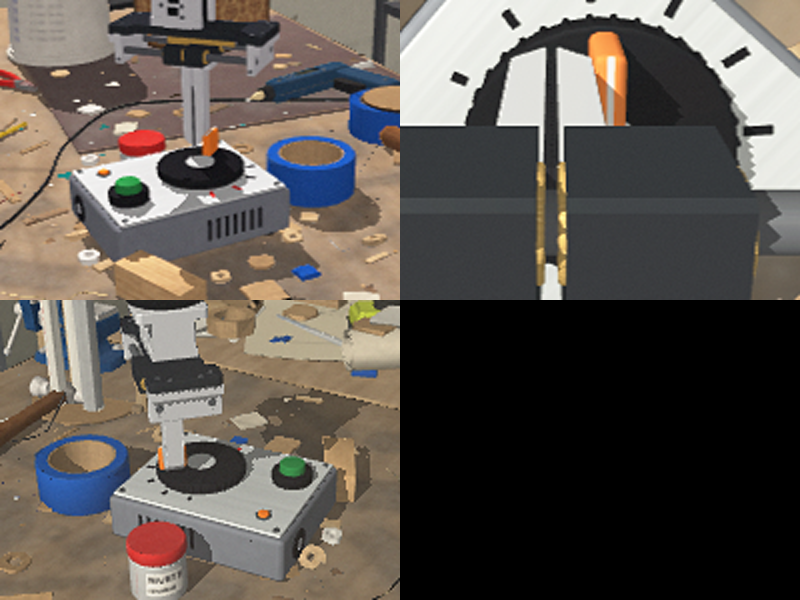

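The fin is in contact with the finger and sits at mark 2; force is low. I'll continue through the third and fourth rests.

Call:
arm_command --steps '[1.9,-0.6,0,0,0,-0.052,3.8,-1.3,0,0,0,-0.105,5.6,-2.1,0,0,0,-0.157,7.4,-3,0,0,0,-0.209,9.2,-3.9,0,0,0,-0.262,10.9,-5,0,0,0,-0.314,12.5,-6.2,0,0,0,-0.367,14.1,-7.4,0,0,0,-0.419]'

```text
t: 5.45
tool_pos: [0.6261, -0.0643, 0.0987]
eef_rot: [3.141, -0.001, 0.4]
ft_force: [-2.6, 2.3, 0.4]
gripper_width: 0.0001
grip_force: 1.7
```

Call:
arm_command --steps '[1.5,-1.3,0,0,0,-0.052,2.9,-2.7,0,0,0,-0.105,4.3,-4.2,0,0,0,-0.157,5.6,-5.7,0,0,0,-0.209,6.8,-7.3,0,0,0,-0.262,7.9,-9,0,0,0,-0.314,8.9,-10.7,0,0,0,-0.367,9.8,-12.5,0,0,0,-0.419]'

```text
t: 6.45
tool_pos: [0.6359, -0.0769, 0.0987]
eef_rot: [-3.142, -0.001, -0.019]
ft_force: [-1.2, -0.1, 0.2]
gripper_width: 0.0004
grip_force: 0.0
```

```bash
python3 -c "
from h import *
look('pics/m3.png')"
```

```text
[ 0.63594316 -0.07685283  0.09873677] [-1.2236549  -0.14303639  0.16806532] 6.45
```

View pics/m3.png

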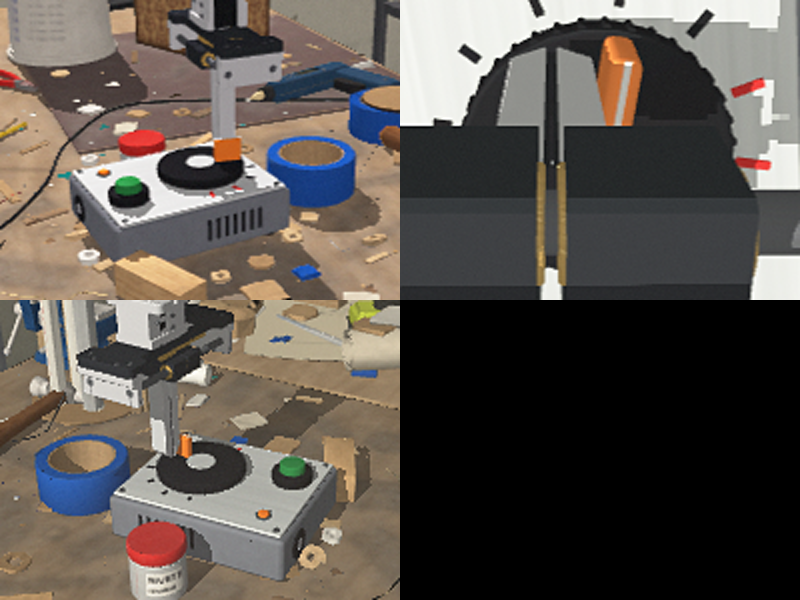

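The fin rests at mark 4 (619,2), with red marks 6 and 7 at (748,88) and (752,163). Three clicks are done, and the finger has a small gap. Now the last push, stopping just beyond half way.

Call:
arm_command --steps '[0.8,-1.8,0,0,0,-0.052,1.6,-3.7,0,0,0,-0.105,2.2,-5.6,0,0,0,-0.157,2.8,-7.5,0,0,0,-0.209,3.2,-9.5,0,0,0,-0.262,3.5,-11.4,0,0,0,-0.314,3.8,-13.4,0,0,0,-0.367,3.8,-13.4,0,0,0,-0.367]'

```text
t: 7.6
tool_pos: [0.6394, -0.0901, 0.0985]
eef_rot: [-3.142, -0.0, -0.384]
ft_force: [0.3, 0.7, 0.6]
gripper_width: 0.0006
grip_force: 0.0
```

Call:
arm_command --steps '[0.1,-1,0,0,0,-0.026,0.2,-2,0,0,0,-0.052,0.2,-3,0,0,0,-0.079,0.2,-3,0,0,0,-0.079]'

```text
t: 8.1
tool_pos: [0.6396, -0.0932, 0.0984]
eef_rot: [3.142, 0.0, -0.465]
ft_force: [0.0, -0.0, -0.1]
gripper_width: 0.0005
grip_force: 0.0
```

```bash
python3 -c "
from h import *
look('pics/m4.png')"
```

```text
[ 0.6395602  -0.09317909  0.09838868] [ 0.03533565 -0.00265587 -0.14890395] 8.1
```

View pics/m4.png

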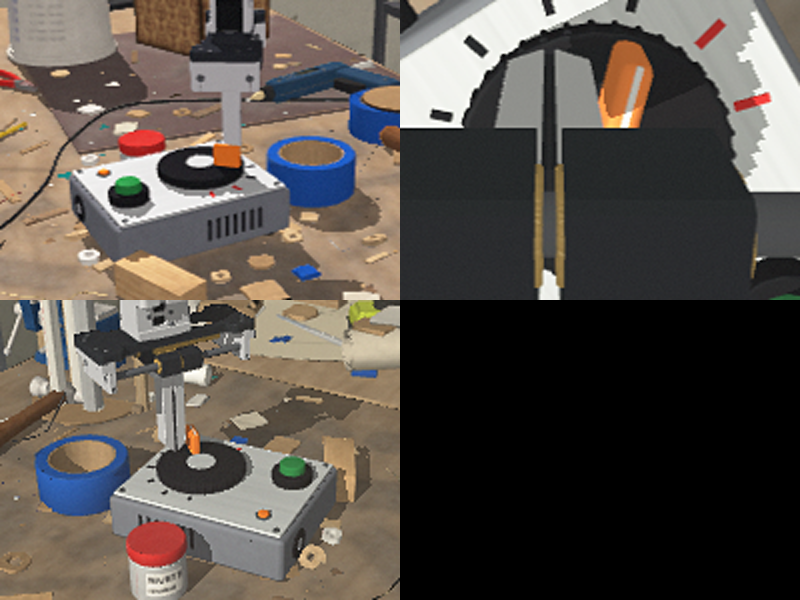

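The fin points at mark 5 (633,3), just before red 6 (710,33), and is free of the finger. I'll back off, lift and go above the button.

Call:
arm_command --steps '[2,4,0,0,0,0,2,4,20,0,0,0,2,4,45,0,0,0,-40,-8,45,0,0,0,-85,-20,45,0,0,0,-131.6,-34.7,40,0,0,0,-131.6,-34.7,20,0,0,0,-131.6,-34.7,20,0,0,0]'

```text
t: 9.25
tool_pos: [0.5078, -0.1277, 0.1189]
eef_rot: [-3.141, 0.0, -0.464]
ft_force: [0.0, -0.2, 0.3]
gripper_width: 0.0003
grip_force: 0.0
```

```bash
python3 -c "
from h import *
look('pics/m5.png')"
```

```text
[ 0.50784905 -0.12771346  0.11892816] [ 0.00109401 -0.24169977  0.25971783] 9.25
```

View pics/m5.png

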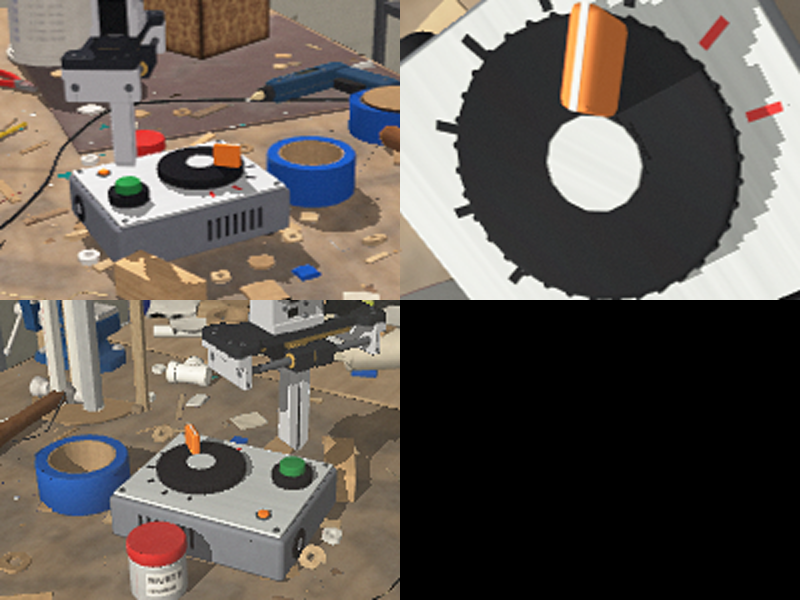

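The dial is unobstructed in the wrist view and the fin's base line points at mark 5, with red 6 and 7 following. The finger is centred over the button. Pressing now.

Call:
arm_command --steps '[0,0,-8,0,0,0,0,0,-15,0,0,0,0,0,-18,0,0,0,0,0,-20,0,0,0,0,0,-22,0,0,0,0,0,-23.5,0,0,0,0,0,-23.5,0,0,0,0,0,-23.5,0,0,0]'

```text
t: 10.4
tool_pos: [0.5079, -0.1277, 0.0952]
eef_rot: [-3.141, 0.0, -0.464]
ft_force: [-4.3, 2.5, 10.5]
gripper_width: 0.0005
grip_force: 5.1
```

The force rises past the 5 N spring, so the button is at its stop. I'll press slightly more, then release and lift.

Call:
arm_command --steps '[0,0,-0.5,0,0,0,0,0,-0.5,0,0,0]'

```text
t: 10.65
tool_pos: [0.508, -0.1278, 0.095]
eef_rot: [-3.141, 0.0, -0.464]
ft_force: [-7.2, 3.7, 18.9]
gripper_width: 0.0002
grip_force: 9.1
```

Call:
arm_command --steps '[0,0,5,0,0,0,0,0,20,0,0,0,0,0,50,0,0,0,0,0,80,0,0,0,0,0,80,0,0,0,0,0,80,0,0,0]'

```text
t: 11.4
tool_pos: [0.5079, -0.1277, 0.1744]
eef_rot: [-3.141, -0.0, -0.464]
ft_force: [-0.5, 1.4, 0.1]
gripper_width: 0.0007
grip_force: 0.0
```

```bash
python3 -c "
from h import *
look('pics/m6.png')"
```

```text
[ 0.50788907 -0.12771939  0.17442958] [-0.54278911  1.38182439  0.09962485] 11.4
```

View pics/m6.png

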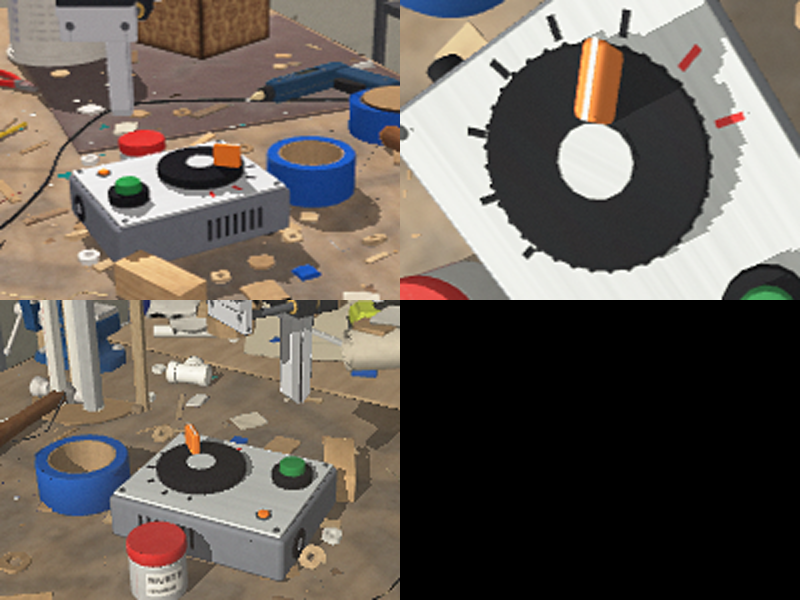

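All 8 marks are visible, and the fin's base points at mark 5 at (626,22). The button is up again, the gripper is clear, and the bystanders have not moved. Handing in.

```bash
python3 -c "
from station import manip
print(manip.hand_in())"
```

```text
the job is handed in; nothing more can be done
None
```

I turned the dial four clicks clockwise, from setting 1 to setting 5, pressed the green button to its stop and released it, left the jar, offcut and tape roll where they were, and handed the job in at about 11.5 s; no verdict came back.

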